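Key a stop-valve handle on to its spindle pin and press it home

ROBOT

A 6-joint arm with a two-finger parallel gripper is mounted at the origin on the work surface. World frame = base frame: x ahead of the robot, y to its left, z up, the work surface at z = 0. Lengths are in m, angles in rad, forces in N, time in s.
With the tool pointing down it reaches from about 0.35 to 0.925 m from the base axis. Payload 6.4 kg.
Tool frame: the origin (TCP) lies at the very end of the fingers, on their centre line; the grasp point (between the pads) lies 19 mm behind it; z points along the fingers, y is the line along which they close (so a half turn about z gives the same grasp; the last joint's range is limited). The gripper opens to 85 mm and grips with 20 to 120 N. Pads are 22 mm wide; open, the fingers measure 114 mm over their backs; the gripper's body (76 mm by 85 mm) begins 54 mm behind the grasp point. The pads swing forward as they close: fully open they stand 13 mm farther back than shut.
Start: joints at [-1.492, 0.245, 1.558, -0, 1.339, -0.174], TCP at [0.163, -0.629, 0.195] pointing down, gripper open.
Joint ranges: [-3.13, 3.13], [-1.02, 2.26], [0.13, 2.54], [-0.95, 4.09], [0.21, 2.88], [-2.74, 2.74]. Speed limits (rad/s): [2.57, 2.57, 3.14, 3.14, 3.14, 3.14].

INTERFACE

Orientations are given as a rotation vector (axis times angle).
In Python, from station import r gives the robot as it stands. The module is installed in compiled form; this text tells all that it offers.
- The arm moves only by the tool send_rows, never from a script. Its argument "steps" is a list that holds one entry, the list of rows, each a list of 7 numbers: the closure in counts, from 0 (fully open) to 255 (shut), then the shift along the tool's x, y, z in cm, then the turn, a rotation vector about the tool's x, y, z in degrees. In form: [[[grip, dx, dy, dz, ax, ay, az], ...]]. A call has 1 to 20 rows; each row shifts and turns the commanded pose from where the row before left it, along the tool's axes as they then stand; what a row does not reach is not made up. A row lasts 1/8 s, in which the tool goes at most 62.5 mm and 10.7 degrees, less where a joint would pass 70% of its speed; a pose out of reach is approached as far as the arm can. A call with a gripper value outside its range is refused whole. The fingers move at their own pace and stop on an object; the grip force is fixed at half the most. Time passes only in rows, so rows that do not move let the fingers close. It gives the time, the measured TCP pose, the force, the opening and the grip force at its end, in the units of the state.
- r.read_state(): the state, without advancing time (a new reading comes with each control period).
- r.camera(name): name is "side" or "top"; returns a dict with "frame" (384x512x3 uint8, blue, green, red), "fx", "fy", "cx", "cy" (pixels), "k1" (the pictures are not rectified: a ray, as slopes to the right and down, at radius r is drawn at 1 + k1 r^2 times it, then the intrinsics apply), "R" (3x3) and "t" (3): a world point X has camera coordinates R X + t. Camera axes: x right, y down, z forward; pixel columns grow to the right and rows downward; lengths in m; the calibration is good to about 2 mm. A picture is of the moment at which its call begins. There is no depth.
- r.job_done(): hands the job in; it is judged then, once.
The state is a dict: "t": time; "q": joint angles; "joint_velocities": joint speeds; "joint_torque": joint torques, N m; "position": TCP position; "eef_rot": TCP orientation; "force": force on the tool from outside, world axes, zero at the start; "ft_torque": the same for the moment, N m; "finger_gap": finger opening in m; "grasp_force": force on a finger pad.
Only numpy, scipy, OpenCV 4.12 (cv2) and the standard library are available. Lean on these libraries where they do the work, as an engineer would, in place of code of your own. Each camera call takes 0.05 s, during which the arm holds its last target. There are 200 camera calls.

TASK

The grey three-lobed handle of the brass stop valve hangs loose on the spindle, sitting too high because the slot in its hub is crosswise to the spindle's pin. Push it round with a fingertip until the slot drops over the pin, then press the handle down until it is fully home, and move away. Do not grip or lift the handle, use only light force on it, and leave the things standing around as they are.

Things in the scene. Friction and masses are not known exactly. Their poses are not given: they have to be found in the camera images.
- valve: Brass angle stop valve, fixed, upright on a pipe through the sheet. Origin: on its vertical axis at its foot, 4 mm above the table; z up, x along its blanked-off side outlet (51 mm up, reaching 57 mm out). No part is wider than 19 mm from the axis from the outlet up to the handle. Its 12 mm round upright spindle ends 122 mm above the origin and does not turn.
- pin (a point): Centre of the 5 mm steel cross pin through the spindle, 105 mm above the valve's origin. The pin lies level, in line with the valve's outlet (the valve's x); its ends are 15 mm from the axis on both sides, its top 107.5 mm above the valve's origin. Hidden from above while the handle sits crosswise on it.
- seal (a joint): Black rubber seal ring, 20 mm across and 5 mm thick, gripping the spindle just below the pin; how far it has been pushed down (m): 0 at the start (top 102 mm above the valve's origin), 0.004 when down on the gland nut. About 7 N, less the handle's weight, slides it; it stays where it is left.
- wheel: Loose grey plastic handle, 0.1 to 0.2 kg. Origin: centre of the hub's underside; z up, x along the hub's slot. Starts level (to 4 degrees) with its underside on the pin, 107.5 mm above the valve's origin, and turns freely either way. With the slot over the pin (either way round, within about 6 degrees) it drops to 102 mm, on the seal; fully home it is at 98 mm.
- hub_top (a point): Middle of the hub's flat top. Hub: 44 mm across, 26 mm high, with a 13 mm bore for the spindle and a slot right through it from top to bottom, 8 mm wide and 35 mm long, across the bore along the handle's x. Fully home, its top is 124 mm above the valve's origin, 2 mm above the spindle's end. Press here with a fingertip broader than the bore; pressed far off the middle it binds.
- lobe (a point): Top of the finger lobe that is in line with the slot, 33 mm from the axis. Three like lobes stand out from the hub, 120 degrees apart: 18 mm wide, round-ended, reaching 42 mm from the axis, from 6 to 20 mm above the hub's underside. Between them only the hub's side, 22 mm from the axis.
- bottle: Capped amber glass bottle with a paper label, 64 mm across, 145 mm high, upright; origin at the centre of the underside. Bystander.
- trapnut: Black plastic trap nut, a ribbed ring 58 mm across and 22 mm high, lying flat; origin at the centre of the underside. Bystander.
- brush: Wooden scrubbing brush lying bristles down, 175 mm long (its x), 58 mm wide, 44 mm high; origin at the centre of the underside. Bystander.

How it is judged:
At the end, for the whole second after the job is handed in: The handle is home on the spindle: the hub's underside is less than 99.5 mm above the valve's origin (fully home is 98 mm), centred within 3 mm, its slot in line with the cross pin within 0.15 rad (either way round), upright within 0.06 rad and at rest (z of wheel in the frame of valve below 0.0995 m and horizontal distance between wheel and valve below 0.003 m and angle between the x axis of wheel and the x axis of valve, either way round below 0.15 rad and angle between wheel's own z axis and vertical below 0.06 rad and linear speed of wheel below 0.01 m/s); the robot touches nothing.
It fails at once if the handle is lifted more than 6 mm above where it sat (z of wheel in the frame of valve above 0.1135 m).
It fails at once if the handle is taken off the spindle (horizontal distance between wheel and valve above 0.01 m).
It fails at once if the handle is gripped or forced: more than 35 N from the fingers on it (contact force between the fingers and wheel above 35 N).
It fails at once if the bottle, trap nut or brush is moved more than 20 mm, or the bottle tipped (distance of any of bottle, trapnut, brush from where it was at the start of the episode above 0.02 m or angle between bottle's own z axis and vertical above 0.3 rad).
It also fails if it takes over 38 s, if anything falls off the work surface, if the arm or the gripper's body presses on something with over 40 N, if the wrist force passes 120 N, or if a joint passes its speed limit or range.

## Working session

There is one attempt and no reset: what is moved stays moved. The work goes in short steps, Python scripts to look and compute and a tool call to move; the robot and the scene stay as the last step left them, time stands still between calls to the robot, and variables do not carry over. Pictures are saved under pics/ and viewed, at most 13 in all, crops included, and the job is handed in when it is done.

Besides the shell and the picture viewer there is one more tool, called after "Call:" in YAML: its name, and indented under it one key for each argument. send_rows: Moves the arm, as the interface text tells. Its arguments: {"type":"object","properties":{"steps":{"type":"array","items":{"type":"array","items":{"type":"array","items":{"type":"number"}}}}},"required":["steps"]}

```bash
mkdir -p pics; cat > h.py <<'E'
import numpy as np, cv2
from station import r
def ray(c,u,v):
    p=cv2.undistortPoints(np.array([[[u,v]]],float),np.array([[c['fx'],0,c['cx']],[0,c['fy'],c['cy']],[0,0,1]]),np.array([c['k1'],0,0,0.]))[0,0]
    R=np.array(c['R']);t=np.array(c['t']); return -R.T@t, R.T@np.array([p[0],p[1],1])
def onz(c,u,v,z):
    o,d=ray(c,u,v); return o+d*(z-o[2])/d[2]
def proj(c,X):
    p=np.array(c['R'])@np.array(X)+np.array(c['t']); s=p[:2]/p[2]; s=s*(1+c['k1']*(s@s)); return s*[c['fx'],c['fy']]+[c['cx'],c['cy']]
E
python3 - <<'E'
from h import *
for n in("top","side"):
    c=r.camera(n); cv2.imwrite(f'pics/{n}0.png',c['frame']); np.save(n,c['frame']); print(n,c['fx'],c['k1'],-np.array(c['R']).T@c['t'],np.array(c['R'])[2])
s=r.read_state();print(s['t'],s['position'],s['eef_rot'],s['finger_gap'])
E
```

```text
top 430.29487821278684 -0.09976254092134375 [ 0.43412832 -0.00941812  1.15367225] [ 0.17430586  0.01418258 -0.98458942]
side 382.4091203429656 -0.029812362238423387 [0.47048978 0.75357914 0.71196329] [ 0.124663   -0.78013084 -0.61307015]
0.1 [ 0.16255214 -0.62876256  0.1940733 ] [-3.11478667e+00 -3.95876373e-01 -1.06951852e-04] 0.08554454226794495
```

View pics/top0.png

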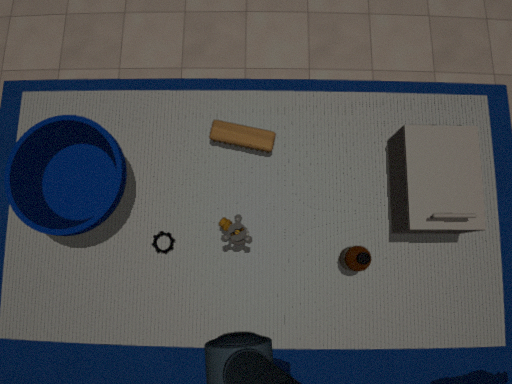

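View pics/side0.png

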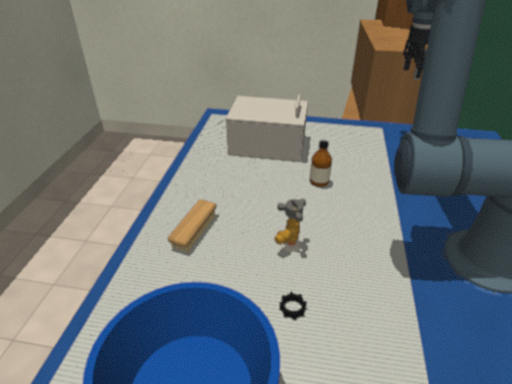

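The top view shows the handle near (236,233), with the outlet to its upper left at (225,223). In the side view it is at (290,210). I'll zoom in on both.

```bash
python3 - <<'E'
from h import *
T=np.load('top.npy');S=np.load('side.npy')
a=cv2.resize(T[205:261,205:269],None,fx=6,fy=6,interpolation=cv2.INTER_CUBIC)
b=cv2.resize(S[190:258,262:318],None,fx=6,fy=6,interpolation=cv2.INTER_CUBIC)
out=np.zeros((408,384+336,3),np.uint8);out[:336,:384]=a;out[:408,384:]=b
cv2.imwrite('pics/z0.png',np.clip(out*1.5,0,255).astype(np.uint8))
c=r.camera('top');s=r.camera('side')
for u,v in((236,233),(237,233)):print(onz(c,u,v,.137))
for n,u,v,z in(('bottle',363,258,.145),('nut',164,243,.02),('brush',242,136,.044)):print(n,onz(c,u,v,z))
E
```

```text
[0.49805464 0.03401531 0.137     ]
[0.49808704 0.03165738 0.137     ]
bottle [ 0.44252889 -0.2627682   0.145     ]
nut [0.47613782 0.22837548 0.02      ]
brush [0.76262454 0.02685579 0.044     ]
```

View pics/z0.png

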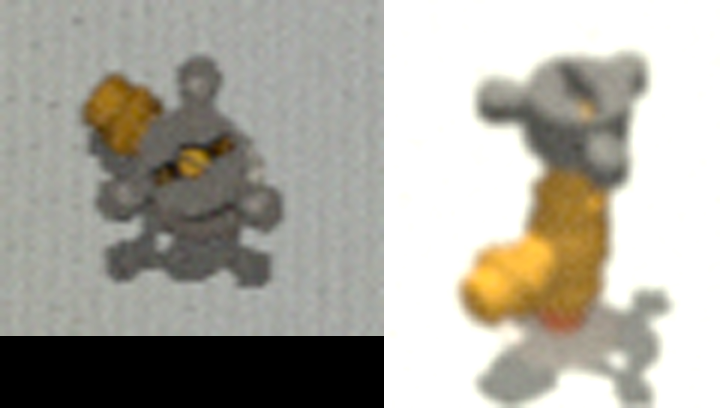

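The zoom shows the spindle end at crop (193,162) and lobes at (200,80), (122,197) and (262,205). The slot runs (160,177) to (228,145), in line with the lower-left lobe. The outlet's tip is near (105,105). In the side crop the spindle is at (202,110).

```bash
cat >> h.py <<'E'
from scipy.spatial.transform import Rotation as Ro
def go(p,yaw=None,s=None):
    # tool-frame shift (cm) of full move, and z-turn (deg), from the measured pose; yaw = world angle of tool x, tool pointing down
    s=s or r.read_state(); R=Ro.from_rotvec(s['eef_rot']).as_matrix()
    d=R.T@(np.array(p)-s['position'])*100
    y0=np.degrees(np.arctan2(R[1,0],R[0,0])); return d.round(2), y0, None if yaw is None else -((yaw-y0+180)%360-180)
E
python3 - <<'E'
from h import *
c=r.camera('top');s=r.camera('side')
f=lambda x,y:((x+.5)/6-.5+205,(y+.5)/6-.5+205)
A=onz(c,*f(193,162),.126)
o1,d1=ray(c,*f(193,162));o2,d2=ray(s,295.2,207.9)
k=np.linalg.lstsq(np.c_[d1,-d2],o2-o1,rcond=None)[0];print('tri',o1+k[0]*d1,o2+k[1]*d2)
print('axis',A)
ang=lambda P:(np.hypot(*(P-A)[:2]).round(4),np.degrees(np.arctan2(*(P-A)[1::-1])).round(1))
for p in((200,80),(122,197),(262,205)):print('lobe',ang(onz(c,*f(*p),.1315)))
for p in((160,177),(228,145)):print('slot',ang(onz(c,*f(*p),.1375)))
# outlet: orange mask, top & side
m=cv2.inRange(cv2.cvtColor(c['frame'],cv2.COLOR_BGR2HSV),(8,140,40),(25,255,255));m[:210]=0;m[250:]=0;m[:,:215]=0;m[:,260:]=0
n,l,st,ce=cv2.connectedComponentsWithStats(m)
for i in range(1,n):print(st[i],ce[i])
print('outlet tip',ang(onz(c,*f(105,105),.055)),ang(onz(c,*f(122,116),.055)))
for a in(30,40,50,60):
  P=A+[.05*np.cos(np.radians(a)),.05*np.sin(np.radians(a)),0];P[2]=.055;print(a,(proj(c,P)-205)*6+2.5,(proj(s,P)-[262,190])*6+2.5+[384,0])
print(go(A))
E
```

```text
tri [0.50210545 0.03273685 0.12653575] [0.49849441 0.03278899 0.12629891]
axis [0.50214091 0.03275884 0.126     ]
lobe (np.float64(0.0323), np.float64(-4.3))
lobe (np.float64(0.0312), np.float64(117.8))
lobe (np.float64(0.0325), np.float64(-121.4))
slot (np.float64(0.0141), np.float64(118.8))
slot (np.float64(0.0154), np.float64(-66.6))
[219 218  13  13  98] [224.71428571 223.81632653]
[241 228   3   3   6] [241.83333333 229.16666667]
[234 230   6   5  19] [236.68421053 231.57894737]
[231 233   3   2   4] [232.   233.75]
outlet tip (np.float64(0.0498), np.float64(55.2)) (np.float64(0.0412), np.float64(54.6))
30 [142.99065253  70.77531163] [456.68144782 267.56271706]
40 [126.04059917  82.21758562] [466.32811709 280.68064828]
50 [111.29434762  96.42270654] [479.21273105 292.67464627]
60 [ 99.19805879 112.97165968] [494.96826358 303.13051685]
(array([ 49.43, -55.59,   6.91]), np.float64(14.484973461003094), None)
```

Call:
send_rows:
  steps:
    - [[255,0,0,-3.5,0,0,0],[255,0,0,-3.5,0,0,0],[255,3.25,-3.62,0,0,0,0],[255,3.25,-3.62,0,0,0,0],[255,3.25,-3.62,0,0,0,0],[255,3.25,-3.62,0,0,0,0],[255,3.25,-3.62,0,0,0,0],[255,3.25,-3.62,0,0,0,0],[255,3.25,-3.62,0,0,0,0],[255,3.25,-3.62,0,0,0,0],[255,3.25,-3.62,0,0,0,0],[255,3.25,-3.62,0,0,0,0],[255,3.25,-3.62,0,0,0,0],[255,3.25,-3.62,0,0,0,0],[255,3.25,-3.62,0,0,0,0],[255,3.25,-3.62,0,0,0,0],[255,3.25,-3.62,0,0,0,0],[255,3.25,-3.62,0,0,0,0]]

```text
t: 2.55
position: [0.5217, 0.0631, 0.2652]
eef_rot: [3.116, 0.396, 0.001]
force: [0.5, -0.6, 1.1]
finger_gap: 0.0001
grasp_force: 0.0
```

Call:
send_rows:
  steps:
    - [[255,0,0,0,0,0,-10.4],[255,0,0,0,0,0,-10.4],[255,0,0,0,0,0,-10.4],[255,0,0,0,0,0,-10.4],[255,0,0,0,0,0,0]]

```text
t: 3.18
position: [0.5211, 0.0615, 0.2651]
eef_rot: [-2.774, -1.474, 0.0]
force: [0.5, 0.4, 0.5]
finger_gap: 0.0004
grasp_force: 0.0
```

```bash
python3 - <<'E'
from h import *
s=r.read_state();print(s['t'],s['position'],s['finger_gap'],s['q'],s['force'],go([.521,.063,.16],56))
E
```

```text
3.175 [0.5211225  0.06154042 0.26506451] 0.00042869873373448466 [-9.87408612e-02 -1.04616160e-01  1.79851016e+00  4.57223585e-05
  1.44774048e+00  4.95263682e-01] [0.50592887 0.4020389  0.47296282] (array([ 0.11, -0.09, 10.51]), np.float64(55.965725016007305), np.float64(-0.034274983992702346))
```

Call:
send_rows:
  steps:
    - [[255,0.1,-0.1,4,0,0,0],[255,0,0,4,0,0,0],[255,0,0,2.5,0,0,0],[255,0,0,0,0,0,0]]

```text
t: 3.68
position: [0.5192, 0.063, 0.1579]
eef_rot: [-2.772, -1.472, 0.006]
force: [0.5, 0.8, 0.3]
finger_gap: -0.0
grasp_force: 0.0
```

```bash
cat >> h.py <<'E'
def look(name,w=6):
    c=r.camera('top');s=r.camera('side')
    a=cv2.resize(c['frame'][205:261,205:269],None,fx=6,fy=6,interpolation=cv2.INTER_CUBIC)
    b=cv2.resize(s['frame'][170:238,256:318],None,fx=6,fy=6,interpolation=cv2.INTER_CUBIC)
    o=np.zeros((408,384+372,3),np.uint8);o[:336,:384]=a;o[:,384:]=b
    cv2.imwrite(f'pics/{name}.png',np.clip(o*1.5,0,255).astype(np.uint8))
E
python3 - <<'E'
from h import *
look('a');s=r.read_state();print(s['t'],s['position'],s['force'])
E
```

```text
3.775 [0.52150808 0.06282515 0.16111609] [-1.47522714 -0.48527822  0.96111482]
```

View pics/a.png

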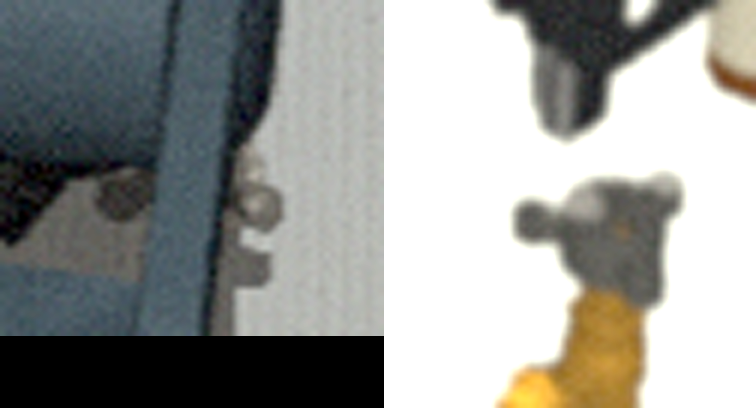

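The side view shows the shut fingertip at (570,130), above the gap and to the right of the +x lobe at (535,220), clear of everything. I'll go down into the gap.

Call:
send_rows:
  steps:
    - [[255,0,0,1.4,0,0,0],[255,0,0,1.4,0,0,0],[255,0,0,1.4,0,0,0],[255,0,0,0,0,0,0]]

```text
t: 4.28
position: [0.5196, 0.063, 0.1162]
eef_rot: [-2.771, -1.476, 0.004]
force: [-0.1, -0.0, 0.2]
finger_gap: 0.0006
grasp_force: 0.0
```

```bash
python3 - <<'E'
from h import *
s=r.read_state();print(s['t'],s['position'],s['force'],go([.521,.063,.119],56))
E
```

```text
4.275 [0.51963463 0.06299148 0.11623105] [-0.06759431 -0.03188278  0.15505288] (array([ 0.08,  0.11, -0.28]), np.float64(56.07384183960208), np.float64(0.07384183960209612))
```

Call:
send_rows:
  steps:
    - [[255,0,0.25,0,0,0,4],[255,-0.01,0.25,0,0,0,4],[255,-0.01,0.25,0,0,0,4],[255,-0.01,0.25,0,0,0,4],[255,-0.01,0.25,0,0,0,4],[255,-0.01,0.25,0,0,0,4],[255,-0.01,0.25,0,0,0,4],[255,-0.01,0.25,0,0,0,4],[255,-0.01,0.25,0,0,0,4],[255,-0.01,0.25,0,0,0,4],[255,-0.01,0.25,0,0,0,4],[255,-0.01,0.25,0,0,0,4],[255,0,0,0,0,0,0]]

```text
t: 5.9
position: [0.5367, 0.0381, 0.1184]
eef_rot: [3.134, 0.222, 0.001]
force: [1.5, 0.2, 0.4]
finger_gap: 0.0004
grasp_force: 0.0
```

```bash
cat >> h.py <<'E'
def polar():
    s=r.read_state();d=(s['position']-np.array([.501,.033,0]))[:2];print(s['t'],s['position'].round(4),s['force'].round(2),'r',np.hypot(*d).round(4),'ang',np.degrees(np.arctan2(d[1],d[0])).round(1),'yaw',go([0,0,0])[1].round(1))
E
python3 - <<'E'
from h import *
look('b');polar()
E
```

```text
6.0 [0.5365 0.0382 0.1183] [-0.22  0.27  0.87] r 0.0359 ang 8.3 yaw 8.1
```

View pics/b.png

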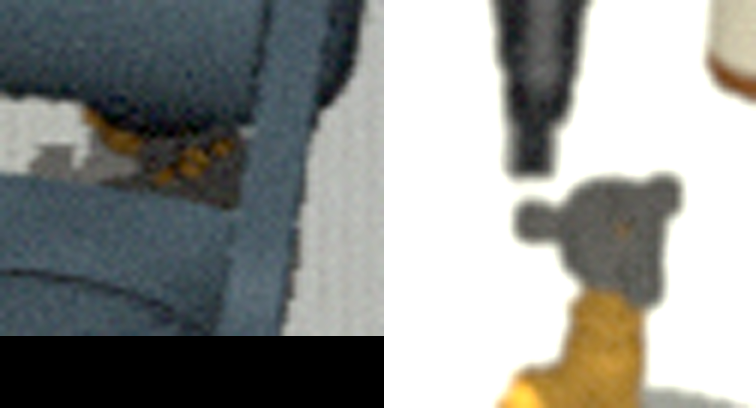

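```bash
python3 - <<'E'
from h import *
s=r.camera('side');p=r.read_state()['position']
for P in (p,p+[0,0,.02],[.533,.031,.1315],[.533,.031,.124]):print((proj(s,P)-[256,170])*6+[386.5,2.5])
g=cv2.cvtColor(s['frame'],cv2.COLOR_BGR2GRAY);print(g[192:212,274:290])
E
```

```text
[525.80605256 243.42612152]
[527.73805821 204.93120652]
[537.76425907 207.8700444 ]
[536.99172365 222.26510488]
[[194 172 129  90  58  35  28  31  36  62 111 153 183 196 198 198]
 [194 172 131  87  59  36  33  31  41  64 113 160 191 198 197 196]
 [193 169 129  87  54  30  30  34  38  63 112 156 190 200 199 194]
 [193 166 128  87  47  32  30  27  36  65 109 157 188 203 199 195]
 [193 166 120  83  53  33  35  22  39  67 113 160 190 203 202 196]
 [191 170 126  82  48  28  28  30  36  69 123 168 194 200 196 197]
 [197 176 135  92  59  53  51  50  51  77 128 176 197 199 197 189]
 [199 186 158 122 105 103 105 104 103 114 146 182 200 191 184 162]
 [201 196 180 159 151 154 155 155 154 161 175 192 190 171 146 119]
 [197 197 192 180 176 177 178 176 181 185 192 194 171 130  98  81]
 [199 201 197 186 177 164 160 163 170 178 186 176 140  95  67  63]
 [196 201 196 176 152 123 115 120 129 146 156 141 104  74  58  57]
 [201 201 189 154 114  84  74  78  83 100 109  98  78  63  59  60]
 [203 202 182 139  87  59  58  59  64  70  76  67  63  61  67  61]
 [199 201 184 132  81  62  60  67  65  68  64  62  59  64  63  60]
 [198 200 187 135  82  61  63  65  65  70  64  60  59  60  59  64]
 [198 201 185 140  86  65  62  62  66  65  64  59  53  62  62  63]
 [200 205 187 156 115  84  71  71  72  77  71  64  57  56  61  63]
 [198 202 198 180 159 134 120 115 121 123 108  78  60  57  60  63]
 [198 199 202 197 187 179 171 170 172 169 147 104  69  59  62  64]]
```

```bash
python3 - <<'E'
from h import *
s=r.camera('side');c=r.camera('top')
for z in(.195,.208,.23,.25):print(z,proj(s,[.163,-.629,z]))
print('ft',r.read_state()['ft_torque'])
print((proj(c,r.read_state()['position'])-205)*6+2.5)
I=s['frame'];cv2.imwrite('pics/c.png',np.clip(cv2.resize(I[90:260,215:385],None,fx=3.5,fy=3.5)*1.5,0,255).astype(np.uint8))
E
```

```text
0.195 [406.73495964  87.57004169]
0.208 [407.59767912  84.05345427]
0.23 [409.07825594  78.01190956]
0.25 [410.44713199  72.41883911]
ft [0.01787167 0.00370535 0.00039758]
[181.61249668  77.90082754]
```

View pics/c.png

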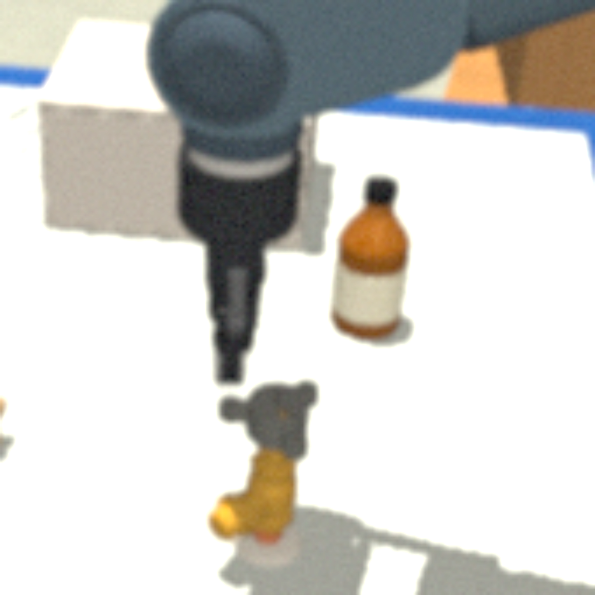

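```bash
python3 - <<'E'
from h import *
s=r.camera('side');t=lambda P:(proj(s,P)-[256,170])*6+[386.5,2.5]
for nm,P,o in(('a',[.5200,.063,.160],(567,132)),('b',[.5366,.0382,.1183],(531,177))):
    P=np.array(P);print(nm,o,t(P),'z+35',t(P+[0,0,.035]),'y-45',t(P+[0,-.045,0]))
    uv=((o[0]-386.5)/6+256,(o[1]-2.5)/6+170);o_,d=ray(s,*uv)
    for z in(P[2],P[2]+.018,P[2]+.035):print('  at z',z.round(4),(onz(s,*uv,z)-P).round(4))
E
```

```text
a (567, 132) [564.46428293 205.0805717 ] z+35 [569.02196857 132.37093364] y-45 [576.87565138 135.83245114]
  at z 0.16 [ 0.0042 -0.0469  0.    ]
  at z 0.178 [ 0.0024 -0.0228  0.018 ]
  at z 0.195 [ 0.0008 -0.0001  0.035 ]
b (531, 177) [525.45979514 243.24811158] z+35 [528.86546429 175.19560935] y-45 [538.69125281 175.97909687]
  at z 0.1183 [ 0.0031 -0.0437 -0.    ]
  at z 0.1363 [ 0.001  -0.0207  0.018 ]
  at z 0.1533 [-0.001  0.001  0.035]
```

The handle hasn't moved. Both side views put the real fingertip about 35 mm higher than the reported TCP, with x and y correct (the residual is about 1 mm). The near-zero force agrees that there was no contact. I'll go back to the gap and work with true z = reported + 0.035.

Call:
send_rows:
  steps:
    - [[255,0,-0.5,0,0,0,-8],[255,-0.03,-0.5,0,0,0,-8],[255,-0.03,-0.5,0,0,0,-8],[255,-0.03,-0.5,0,0,0,-8],[255,-0.03,-0.5,0,0,0,-8],[255,-0.03,-0.5,0,0,0,-8],[255,0,0,0,0,0,0]]

```text
t: 7.08
position: [0.5212, 0.0633, 0.1181]
eef_rot: [2.774, 1.476, 0.0]
force: [0.2, -0.3, -0.3]
finger_gap: 0.0001
grasp_force: 0.0
```

```bash
python3 - <<'E'
from h import *
polar();print(go([.5215,.0635,.085],56))
E
```

```text
7.075 [0.5212 0.0633 0.1181] [ 0.17 -0.27 -0.35] r 0.0364 ang 56.3 yaw 56.0
(array([0.03, 0.01, 3.31]), np.float64(56.027125373710525), np.float64(0.027125373710532585))
```

Call:
send_rows:
  steps:
    - [[255,0,0,0.6,0,0,0],[255,0,0,0.6,0,0,0],[255,0,0,0.4,0,0,0],[255,0,0,0.3,0,0,0],[255,0,0,0,0,0,0]]

```text
t: 7.7
position: [0.5212, 0.0631, 0.0988]
eef_rot: [-2.773, -1.476, 0.001]
force: [-0.5, -0.0, -0.2]
finger_gap: 0.0003
grasp_force: 0.0
```

Call:
send_rows:
  steps:
    - [[255,0,0,0.3,0,0,0],[255,0,0,0.3,0,0,0],[255,0,0,0,0,0,0]]

```text
t: 8.07
position: [0.5211, 0.0631, 0.0928]
eef_rot: [-2.772, -1.477, 0.001]
force: [0.3, 0.6, 0.1]
finger_gap: -0.0001
grasp_force: 0.0
```

Down in the gap with no contact. I'll go a little lower, then sweep.

Call:
send_rows:
  steps:
    - [[255,0,0,0.4,0,0,0],[255,0,0,0.4,0,0,0],[255,0,0.25,0,0,0,4],[255,-0.01,0.25,0,0,0,4],[255,-0.01,0.25,0,0,0,4],[255,-0.01,0.25,0,0,0,4],[255,-0.01,0.25,0,0,0,4],[255,-0.01,0.25,0,0,0,4],[255,-0.01,0.25,0,0,0,4],[255,-0.01,0.25,0,0,0,4],[255,0,0,0,0,0,0]]

```text
t: 9.45
position: [0.534, 0.048, 0.0848]
eef_rot: [-3.072, -0.656, 0.001]
force: [-0.7, -0.5, -0.1]
finger_gap: 0.0001
grasp_force: 0.1
```

```bash
python3 - <<'E'
from h import *
look('d');polar()
E
```

```text
9.55 [0.534  0.0481 0.0849] [ 0.05 -0.35 -0.38] r 0.0362 ang 24.6 yaw 24.1
```

View pics/d.png

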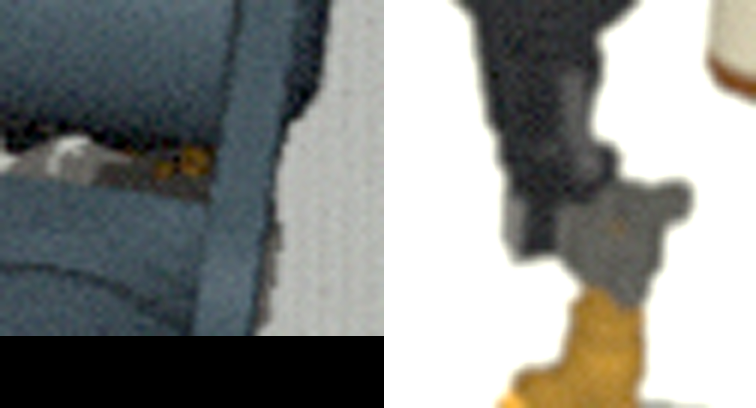

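The tip is now beside the hub at lobe height, starting to push the lobe. I'll continue the sweep.

Call:
send_rows:
  steps:
    - [[255,-0.01,0.25,0,0,0,4],[255,-0.01,0.25,0,0,0,4],[255,-0.01,0.25,0,0,0,4],[255,-0.01,0.25,0,0,0,4],[255,-0.01,0.25,0,0,0,4],[255,-0.01,0.25,0,0,0,4],[255,-0.01,0.25,0,0,0,4],[255,-0.01,0.25,0,0,0,4],[255,-0.01,0.25,0,0,0,4],[255,-0.01,0.25,0,0,0,4],[255,-0.01,0.25,0,0,0,4],[255,0,0,0,0,0,0]]

```text
t: 11.05
position: [0.5348, 0.0212, 0.085]
eef_rot: [-3.095, 0.541, 0.0]
force: [0.2, -0.4, -0.5]
finger_gap: -0.0
grasp_force: 0.0
```

```bash
python3 - <<'E'
from h import *
look('e');polar()
E
```

```text
11.15 [0.5349 0.0213 0.0851] [ 0.3  -0.51 -0.22] r 0.0359 ang -19.1 yaw -19.8
```

View pics/e.png

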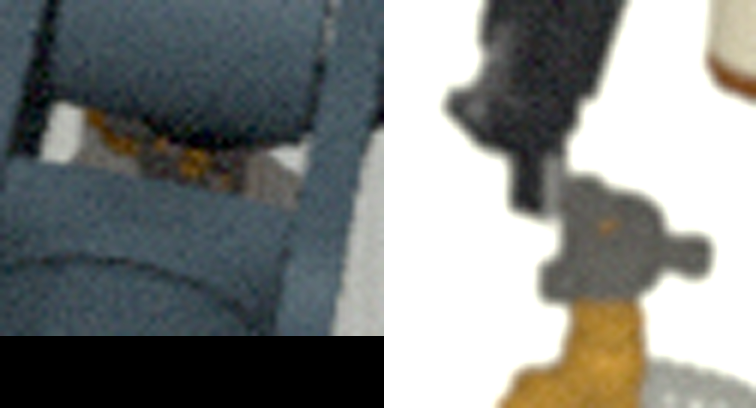

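The lobes are now at side crop (690,253) on the right, (562,280) in front and (580,185) behind. From these I'll work out the remaining angle.

```bash
python3 - <<'E'
from h import *
s=r.camera('side');t=lambda P:((proj(s,P)-[256,170])*6+[386.5,2.5]).round(0)
A=np.array([.501,.033])
for o in((690,253),(562,280)):
    P=onz(s,(o[0]-386.5)/6+256,(o[1]-2.5)/6+170,.1245)[:2]-A;print(np.hypot(*P),np.degrees(np.arctan2(P[1],P[0])))
for a in(0,5,10,15,20,25):print(a,[t([*(A+.033*np.array([np.cos(np.radians(52+a+k)),np.sin(np.radians(52+a+k))])),.1245]).tolist() for k in(0,120,240)])
E
```

```text
0.03156736186964034 166.39711302432514
0.03729276692875381 61.27127046729422
0 [[558.0, 268.0], [695.0, 249.0], [592.0, 184.0]]
5 [[563.0, 272.0], [697.0, 245.0], [586.0, 185.0]]
10 [[569.0, 275.0], [697.0, 240.0], [579.0, 186.0]]
15 [[575.0, 278.0], [697.0, 236.0], [573.0, 188.0]]
20 [[582.0, 280.0], [696.0, 231.0], [567.0, 190.0]]
25 [[589.0, 282.0], [695.0, 227.0], [562.0, 192.0]]
```

Call:
send_rows:
  steps:
    - [[255,0,0.07,0,0,0,1],[255,0,0.07,0,0,0,1],[255,0,0,0,0,0,0]]

```text
t: 11.58
position: [0.5344, 0.0198, 0.0851]
eef_rot: [-3.084, 0.597, -0.0]
force: [0.4, 0.4, 0.0]
finger_gap: 0.0001
grasp_force: 0.0
```

Call:
send_rows:
  steps:
    - [[255,0,0.07,0,0,0,1],[255,0,0.07,0,0,0,1],[255,0,0,0,0,0,0]]

```text
t: 11.95
position: [0.5339, 0.0185, 0.0851]
eef_rot: [3.073, -0.651, 0.0]
force: [0.6, 0.1, -0.0]
finger_gap: 0.0
grasp_force: 0.0
```

Call:
send_rows:
  steps:
    - [[255,0,0.07,0,0,0,1],[255,0,0.07,0,0,0,1],[255,0,0,0,0,0,0]]

```text
t: 12.32
position: [0.5333, 0.0173, 0.0851]
eef_rot: [-3.062, 0.705, 0.0]
force: [-0.1, 0.4, -0.9]
finger_gap: 0.0002
grasp_force: 0.0
```

Call:
send_rows:
  steps:
    - [[255,0,0.07,0,0,0,1],[255,0,0.07,0,0,0,1],[255,0,0,0,0,0,0]]

```text
t: 12.7
position: [0.5326, 0.016, 0.0851]
eef_rot: [-3.049, 0.758, 0.0]
force: [0.1, -0.3, -0.3]
finger_gap: -0.0001
grasp_force: 0.0
```

```bash
python3 - <<'E'
from h import *
look('f');polar()
E
```

```text
12.8 [0.5327 0.016  0.0851] [-0.77  0.59 -0.57] r 0.0359 ang -28.2 yaw -27.9
```

View pics/f.png

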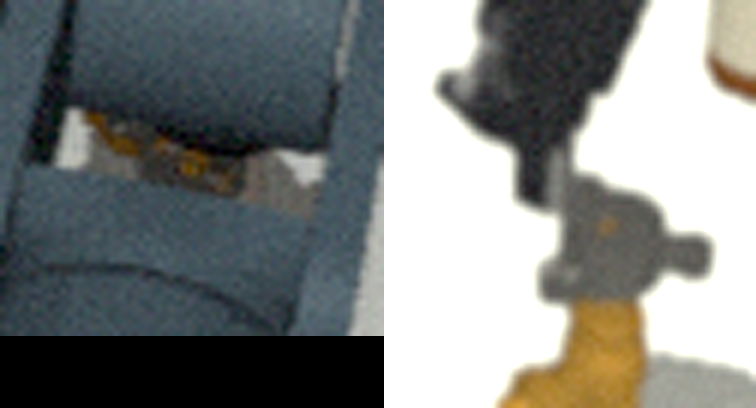

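The handle hasn't moved since the last picture: lobes at (562,280) and (690,255). That is close to the aligned angle and about 5 mm low, so the slot has dropped over the pin. I'll back off, rise and move over the hub.

Call:
send_rows:
  steps:
    - [[255,0,-0.3,0,0,0,0],[255,0,-0.1,-1.5,0,0,0],[255,0,0,-2,0,0,0],[255,0,0,-2,0,0,0],[255,0,0,0,0,0,0]]

```text
t: 13.42
position: [0.5364, 0.0194, 0.1429]
eef_rot: [-3.049, 0.757, -0.008]
force: [0.1, -0.9, -0.2]
finger_gap: -0.0001
grasp_force: 0.0
```

```bash
python3 - <<'E'
from h import *
polar();print(go([.501,.033,.11]))
E
```

```text
13.425 [0.5364 0.0194 0.1429] [ 0.09 -0.89 -0.2 ] r 0.0379 ang -21.0 yaw -27.9
(array([-3.78,  0.46,  3.27]), np.float64(-27.905816632181235), None)
```

Call:
send_rows:
  steps:
    - [[255,-1.9,0.23,0,0,0,0],[255,-1.9,0.23,0,0,0,0],[255,0,0,1.5,0,0,0],[255,0,0,1.5,0,0,0],[255,0,0,0.4,0,0,0],[255,0,0,0,0,0,0]]

```text
t: 14.18
position: [0.4987, 0.0332, 0.1053]
eef_rot: [3.049, -0.758, -0.002]
force: [0.5, -0.8, 0.4]
finger_gap: -0.0
grasp_force: 0.0
```

Call:
send_rows:
  steps:
    - [[255,0,0,0.2,0,0,0],[255,0,0,0.2,0,0,0],[255,0,0,0.1,0,0,0],[255,0,0,0,0,0,0]]

```text
t: 14.68
position: [0.4988, 0.0333, 0.1011]
eef_rot: [-3.049, 0.758, -0.0]
force: [-0.1, 0.4, 0.4]
finger_gap: -0.0001
grasp_force: 0.0
```

```bash
python3 - <<'E'
from h import *
polar();look('g')
E
```

```text
14.675 [0.4988 0.0333 0.1011] [-0.14  0.45  0.36] r 0.0022 ang 171.8 yaw -27.9
```

View pics/g.png

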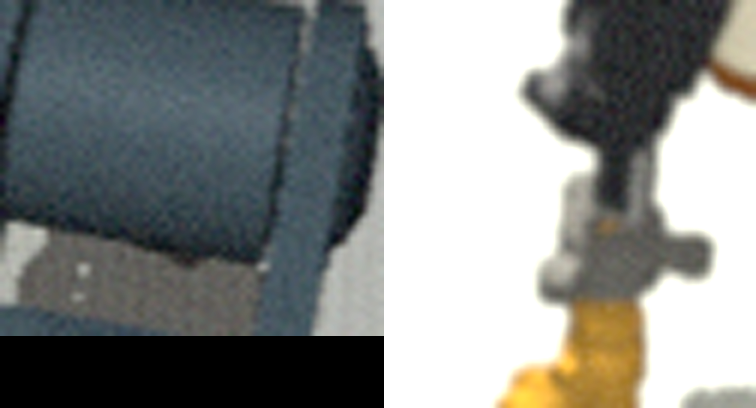

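The tip is just above the hub and slightly toward −x. I'll shift 3 mm in +x and go down in small steps.

Call:
send_rows:
  steps:
    - [[255,0.27,-0.14,0,0,0,0],[255,0,0,0.1,0,0,0],[255,0,0,0.1,0,0,0],[255,0,0,0.1,0,0,0],[255,0,0,0,0,0,0]]

```text
t: 15.4
position: [0.5017, 0.0333, 0.0979]
eef_rot: [3.049, -0.758, -0.0]
force: [0.7, 0.7, -0.1]
finger_gap: 0.0002
grasp_force: 0.0
```

Call:
send_rows:
  steps:
    - [[255,0,0,0.1,0,0,0],[255,0,0,0.05,0,0,0],[255,0,0,0,0,0,0]]

```text
t: 15.78
position: [0.5018, 0.0333, 0.0966]
eef_rot: [3.049, -0.758, -0.0]
force: [-0.5, 0.4, -0.7]
finger_gap: -0.0003
grasp_force: 0.0
```

Call:
send_rows:
  steps:
    - [[255,0,0,0.1,0,0,0],[255,0,0,0,0,0,0]]

```text
t: 16.02
position: [0.502, 0.0333, 0.0958]
eef_rot: [-3.049, 0.758, -0.001]
force: [0.1, -0.2, 1.7]
finger_gap: 0.0
grasp_force: 0.5
```

Call:
send_rows:
  steps:
    - [[255,0,0,0.1,0,0,0],[255,0,0,0,0,0,0]]

```text
t: 16.27
position: [0.5022, 0.0333, 0.0952]
eef_rot: [-3.049, 0.758, -0.001]
force: [-0.8, 0.3, 4.6]
finger_gap: -0.0
grasp_force: 2.5
```

Call:
send_rows:
  steps:
    - [[255,0,0,0.1,0,0,0],[255,0,0,0,0,0,0]]

```text
t: 16.52
position: [0.5022, 0.0333, 0.0942]
eef_rot: [-3.049, 0.758, -0.001]
force: [-1.4, 0.5, 5.1]
finger_gap: -0.0002
grasp_force: 2.5
```

Contact at about 0.096. The seal is sliding at 5 N, which is the expected force. I'll keep pressing until the force rises.

Call:
send_rows:
  steps:
    - [[255,0,0,0.1,0,0,0],[255,0,0,0,0,0,0]]

```text
t: 16.77
position: [0.5022, 0.0333, 0.0932]
eef_rot: [-3.049, 0.758, -0.001]
force: [-0.9, 0.5, 5.0]
finger_gap: 0.0001
grasp_force: 2.5
```

Call:
send_rows:
  steps:
    - [[255,0,0,0.1,0,0,0],[255,0,0,0,0,0,0]]

```text
t: 17.02
position: [0.5022, 0.0333, 0.0922]
eef_rot: [-3.049, 0.758, -0.001]
force: [-1.0, -0.5, 4.9]
finger_gap: -0.0002
grasp_force: 2.5
```

Call:
send_rows:
  steps:
    - [[255,0,0,0.07,0,0,0],[255,0,0,0,0,0,0]]

```text
t: 17.27
position: [0.5022, 0.0333, 0.0917]
eef_rot: [-3.049, 0.758, -0.001]
force: [-2.3, 1.0, 6.4]
finger_gap: -0.0001
grasp_force: 3.3
```

Call:
send_rows:
  steps:
    - [[255,0,0,0.05,0,0,0],[255,0,0,0,0,0,0]]

```text
t: 17.52
position: [0.5023, 0.0333, 0.0917]
eef_rot: [-3.049, 0.758, -0.001]
force: [-3.4, 1.4, 9.7]
finger_gap: 0.0001
grasp_force: 4.7
```

Call:
send_rows:
  steps:
    - [[255,0,0,0.07,0,0,0],[255,0,0,0,0,0,0]]

```text
t: 17.77
position: [0.5024, 0.0333, 0.0916]
eef_rot: [3.049, -0.757, 0.001]
force: [-5.5, 1.6, 13.6]
finger_gap: 0.0002
grasp_force: 6.7
```

Call:
send_rows:
  steps:
    - [[255,0,0,-0.5,0,0,0],[255,0,0,-2,0,0,0],[255,0,0,-5,0,0,0],[255,0,0,-5,0,0,0],[255,2.5,5,0,0,0,0],[255,2.5,5,0,0,0,0],[255,2.5,5,0,0,0,0],[255,2.5,5,0,0,0,0],[255,0,0,0,0,0,0]]

```text
t: 18.9
position: [0.496, -0.1934, 0.2141]
eef_rot: [3.047, -0.766, -0.001]
force: [-0.0, 0.5, 0.3]
finger_gap: -0.0001
grasp_force: 0.0
```

```bash
python3 - <<'E'
from h import *
polar();look('k')
E
```

```text
18.9 [ 0.496  -0.1934  0.2141] [-0.01  0.52  0.33] r 0.2265 ang -91.3 yaw -28.2
```

View pics/k.png

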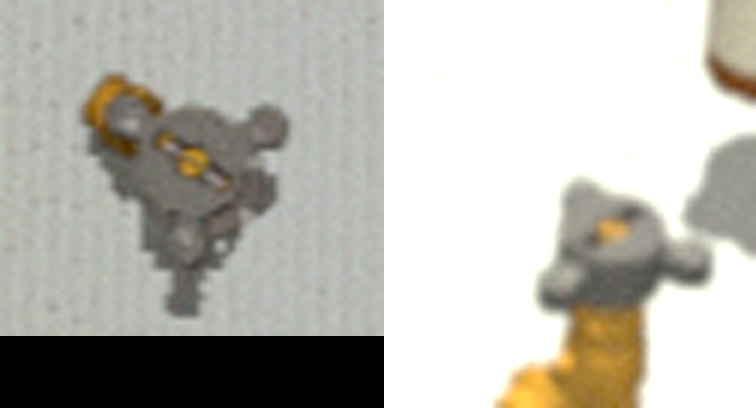

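The top view shows the slot, (160,137) to (230,185), in line with the outlet at (115,105). The spindle end at (193,162) is nearly flush with the hub, and the arm is clear. I'm handing in.

```bash
python3 -c "
from station import r
print(r.job_done())"
```

```text
the job is handed in; nothing more can be done
None
```

The handle was turned until its slot dropped over the pin, then pressed about 4 mm to a firm stop at about 14 N. The arm moved clear and the job was handed in at about 19 s; no verdict came back.

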